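Drag a dropped coin cell out from under a bench riser with a rubber-dotted flat probe

TASK

A coin cell has rolled under the clear riser and lies up against the rib at the back, too far in for fingers and with no room to get anything behind it. Take the flat probe from the black foam pad, slide it in under the riser, set its rubber tip dots down on top of the cell and, pressing only lightly, drag the cell out, following it down off the sheet of laminate it lies on, until it lies flat on the mat in the open, at least a finger's width clear of the riser's front edge. Then lay the probe flat on its pad again, without pushing hard on the cell or the riser, and leave everything else where it is.

Things in the scene. Friction and masses are not known exactly. Their poses are not given: they have to be found in the camera images.
- probe: Flat probe, 140 g, stiff: yellow blade 190 x 28 x 4 on four rubber dots (12 across), black grip block on top. Origin: under the middle of the grip, in the plane the dots stand on; x to the tip, z up. Blade x -52..138, height 5..9; tip dots x 130, heel dots x -42, both y +-7, lowest at height 0. Grip block x +-45, y +-9, height 9..48. Centre of mass about 8 ahead of the origin.
- probe_grip (a point): The place to hold the probe: in the middle of the grip block, 30 above the body's origin; fingers close across its 18 mm width (the probe's y).
- probe_tip (a point): Midway between the lowest points of the two tip dots, 130 ahead of the grip: this is set down on the cell. The rubber grips the cell about twice as well as the cell grips the mat, so a light steady press (2 to 6 N) drags the cell along; each further mm down adds about 6 N, 1 mm too high does not touch.
- cell: The dropped coin cell, a steel disc 24.5 across and 7.7 thick, 10 to 14 g, lying flat under the riser within 6 of the rib and 75 of the middle, on a tan sheet of board laminate. The sheet (fixed) is 2.4 thick and tucked under the rib; its front edge lies 10 to 47 behind the riser's front edge, so on the way out the cell tips down off it onto the mat. Origin: centre of its underside, z up.
- cell_center (a point): The middle of the coin cell, 3.85 above its underside.
- riser: Clear acrylic riser (fixed), 340 wide, 240 deep. Origin: middle of its front edge at mat height; x points in under it, y left, z up. Deck underside 34, top 40 above the mat; side walls 6 thick, outside at y +-170; a rib across underneath, from 4 above the mat up to the deck, front face 95 behind the front edge. Only the front is open; the first 95 of the deck are bare.
- work_mat: The blue-grey antistatic mat (fixed), 540 x 1020 and 6 thick, on which riser, cell and most things stand. Origin: centre of its underside; its flat top is 6 above the origin and between 2 and 6 above the bench (z = 0).
- tool_pad: The black foam tool pad (fixed), 270 long (its x) and 130 wide (its y), on which the probe lies at the start, to the left or to the right of the riser. Origin: centre of its underside; its firm flat top is 14 above the origin, and 9 to 13 above the bench.
- mouse_pad: The dark grey mouse pad (fixed), 230 x 190, on the other side. Its top is 12 above its origin.
- mouse: Black computer mouse on the mouse pad, 105 x 60 x 36. Leave alone.
- daq_box: Dark blue data-acquisition box, 100 x 140 x 36, on the rear half of the riser. Leave alone.
- sensor: White open sensor housing, 74 x 66 x 26, on the rear half of the riser, where the cell belongs later. Leave alone.
- pen_cup: Dark round pen cup with pens, 82 across, 130 high, on the mat at the back. Leave alone.
- board: Green circuit board with brass posts, 65 x 100 x 20, on the mat at the back. Leave alone.
- driver: Red-handled screwdriver, about 200 long, lying at the side of the mat. Leave alone.
- cap: Small black cap, 26 across, 32 high, on the mat at the back. Leave alone.
Things that resemble listed ones, but are neither listed nor needed, are in the scene too. Leave any pink look-alike of the probe alone.

How it is judged (in metres and radians):
On the way, in this order (a step that is already met when the one before it is completed fails the run):
1. the probe's tip is set down on the cell while the cell is still under the riser (contact force between probe and cell above 0.3 N and x of cell_center in the frame of riser above 0.06 m), for 0.1 s.
2. the cell is out in front of the riser, its middle at least 27 mm ahead of the front edge (x of cell_center in the frame of riser below -0.027 m), for 0.1 s.
At the end, for the whole second after the job is handed in: The coin cell lies flat and at rest on the work mat in front of the riser, its middle at least 27 mm ahead of the front edge (so about 15 mm or more clear); the probe lies flat and at rest on the tool pad, the middle of its grip over the pad, let go (x of cell_center in the frame of riser below -0.027 m and angle between cell's own z axis and vertical below 0.15 rad and z of cell_center in the frame of work_mat below 0.013 m and linear speed of each of cell, probe below 0.01 m/s and x of probe_grip in the frame of tool_pad between -0.12 and 0.12 m and y of probe_grip in the frame of tool_pad between -0.065 and 0.065 m and angle between probe's own z axis and vertical below 0.12 rad and z of probe_grip in the frame of tool_pad below 0.05 m); the robot touches nothing.
It fails at once if the probe presses on the cell with more than 10 N (contact force between probe and cell above 10 N).
It fails at once if the probe or the arm pushes on the riser with more than 12 N (contact force between any of probe, the arm, the fingers and riser above 12 N).
It fails at once if a bystander is pushed more than 15 mm from its place (distance of any of daq_box, sensor, mouse, pen_cup, board, driver, cap from where it was at the start of the episode above 0.015 m).
It also fails if it takes over 56 s, if anything falls off the work surface, if the arm or the gripper's body presses on something with over 40 N, if the wrist force passes 120 N, or if a joint passes its speed limit or range.

ROBOT

A 7-joint arm with a two-finger parallel gripper is mounted at the origin on the work surface. World frame = base frame: x ahead of the robot, y to its left, z up, the work surface at z = 0. Lengths are in mm, angles in rad, forces in N, time in s.
With the tool pointing down it reaches from about 400 to 875 mm from the base axis. Payload 4.4 kg.
Tool frame: the origin (TCP) lies at the very end of the fingers, on their centre line; the grasp point (between the pads) lies 19 mm behind it; z points along the fingers, y is the line along which they close (so a half turn about z gives the same grasp; the last joint's range is limited). The gripper opens to 85 mm and grips with 20 to 120 N. Pads are 22 mm wide; open, the fingers measure 114 mm over their backs; the gripper's body (76 mm by 85 mm) begins 54 mm behind the grasp point. The pads swing forward as they close: fully open they stand 13 mm farther back than shut.
Start: joints at [-1.269, 0.628, 0.038, 1.517, -0.027, 0.996, -0.02], TCP at [233.694, 606.552, 231.313] pointing down, gripper open.
Joint ranges: [-3.06, 3.06], [-0.37, 2.12], [-1.25, 1.32], [0.18, 2.47], [-1.1, 4.24], [0.23, 1.98], [-2.94, 2.94]. Speed limits (rad/s): [2.57, 2.57, 3.14, 3.14, 3.14, 3.14, 3.14].

INTERFACE

Orientations are given as [roll, pitch, yaw] about the fixed x, y, z axes, in that order (R = Rz(yaw) Ry(pitch) Rx(roll)).
In Python, from cell import read_state, get_image, camera_info, finish_job gives the robot as it stands.
- The arm moves only by the tool play_rows, never from a script. Its argument "deltas" is one flat list of numbers, 7 for each row, row after row: the shift along the tool's x, y, z in mm, then the turn, a rotation vector about the tool's x, y, z in rad, then the opening, from 0 (shut) to 1 (fully open). In form: [dx, dy, dz, ax, ay, az, grip, dx, dy, dz, ax, ay, az, grip, ...]. A call has 1 to 10 rows; each row is the pose to reach, as a shift and turn from the pose commanded when the call began, along the tool's axes at that moment; what a row does not reach only later rows make up. A row lasts 1/8 s, in which the tool goes at most 62.5 mm and 10.7 degrees, less where a joint would pass 70% of its speed; a pose out of reach is approached as far as the arm can. A call with a gripper value outside its range is refused whole. The fingers move at their own pace and stop on an object; the grip force is fixed at half the most. Time passes only in rows, so rows that repeat a pose let the fingers close. It gives the time, the measured TCP pose, the force, the opening and the grip force at its end, in the units of the state.
- read_state(): the state, without advancing time (a new reading comes with each control period).
- get_image(name): name is "scene" or "top" or "wrist"; returns the picture (400x640x3 uint8, red, green, blue); there is no depth.
- camera_info(name): a dict with "fx", "fy", "cx", "cy" (pixels), "distortion" ([k1, k2, p1, p2, k3] as OpenCV has them; the pictures are not rectified), "T" (4x4, takes a point from camera to world coordinates). Camera axes: x right, y down, z forward; pixel columns grow to the right and rows downward; lengths in mm; the calibration is good to about 2 mm. A picture is of the moment at which its call begins: read the wrist's pose just before it. camera_info takes no time and is no camera call; for the wrist camera it gives the pose at the moment of the call.
- finish_job(): hands the job in; it is judged then, once.
The state is a dict: "clock": time; "qpos": joint angles; "qd": joint speeds; "tau": joint torques, N m; "eef_pos": TCP position; "tool_rot": TCP orientation; "force": force on the tool from outside, world axes, zero at the start; "torque": the same for the moment, N m; "width": finger opening in mm; "gripper_force": force on a finger pad.
Only numpy, scipy, OpenCV 4.12 (cv2) and the standard library are available. Lean on these libraries where they do the work, as an engineer would, in place of code of your own. Each camera call takes 0.05 s, during which the arm holds its last target. There are 200 camera calls.

## Working session

There is one attempt and no reset: what is moved stays moved. The work goes in short steps, Python scripts to look and compute and a tool call to move; the robot and the scene stay as the last step left them, time stands still between calls to the robot, and variables do not carry over. Pictures are saved under pics/ and viewed, at most 10 in all, crops included, and the job is handed in when it is done.

Besides the shell and the picture viewer there is one more tool, called after "Emit:" as name(argument=value, ...), one argument or row to a line, values as JSON. play_rows: Moves the arm, as the interface text tells. Its arguments: {"type":"object","properties":{"deltas":{"type":"array"}},"required":["deltas"]}

```bash
mkdir -p pics; ls
python3 - <<'E'
from cell import *
import cv2
for n in("scene","top"):
    cv2.imwrite(f"pics/{n}0.png",get_image(n)[:,:,::-1]); c=camera_info(n); print(n,c)
s=read_state();print(s)
E
```

```text
pics
scene {'fx': 392.5003616758009, 'fy': 392.5003616758009, 'cx': 318.1563654125692, 'cy': 198.93239301370943, 'distortion': array([-0.00868897,  0.        ,  0.        ,  0.        ,  0.        ]), 'T': array([[ 7.44899766e-01,  4.38681394e-01, -5.02675812e-01,
         1.05953425e+03],
       [ 6.67160424e-01, -4.84561483e-01,  5.65771278e-01,
        -5.65378128e+02],
       [ 4.61599586e-03, -7.56808300e-01, -6.53620600e-01,
         7.80889417e+02],
       [ 0.00000000e+00,  0.00000000e+00,  0.00000000e+00,
         1.00000000e+00]])}
top {'fx': 433.150072427164, 'fy': 433.150072427164, 'cx': 322.93759572587817, 'cy': 196.49300083906172, 'distortion': array([-0.10084459,  0.        ,  0.        ,  0.        ,  0.        ]), 'T': array([[ 2.50700611e-04, -9.80172648e-01,  1.98145194e-01,
         2.59969667e+02],
       [-9.99982579e-01, -1.41425774e-03, -5.73074973e-03,
         4.40462121e+01],
       [ 5.89735251e-03, -1.98140305e-01, -9.80155927e-01,
         1.28662645e+03],
       [ 0.00000000e+00,  0.00000000e+00,  0.00000000e+00,
         1.00000000e+00]])}
{'clock': 0.1, 'qpos': array([-1.26881258,  0.62925217,  0.03842919,  1.51827703, -0.02700506,
        0.99630136, -0.01999183]), 'qd': array([ 0.00190511, -0.00056896,  0.00018793, -0.0025604 , -0.00055783,
        0.00031959, -0.00025316]), 'tau': array([ 1.92116386e-03, -5.64529681e+01,  1.22992136e+00, -1.93970168e+01,
        1.12178485e-02,  5.40083609e-03, -1.81923178e-05]), 'eef_pos': array([233.46466639, 606.01877888, 230.47881944]), 'tool_rot': array([-3.13987205e+00,  4.12475872e-06,  2.77382672e+00]), 'force': array([-0.06934989,  0.05076159,  1.01000451]), 'torque': array([ 0.0014329 ,  0.00647118, -0.05382827]), 'gripper_force': 0.0, 'width': 85.6465337788646}
```

View pics/scene0.png

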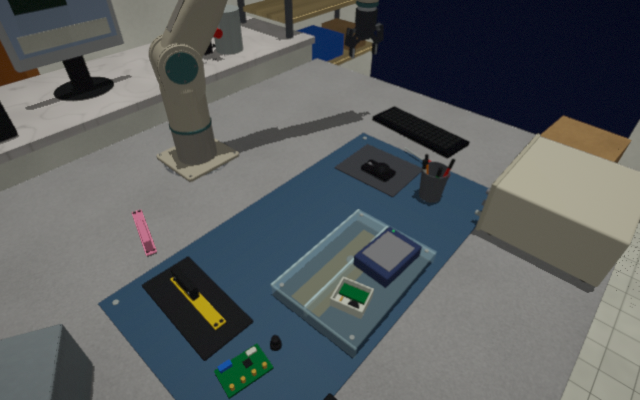

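View pics/top0.png

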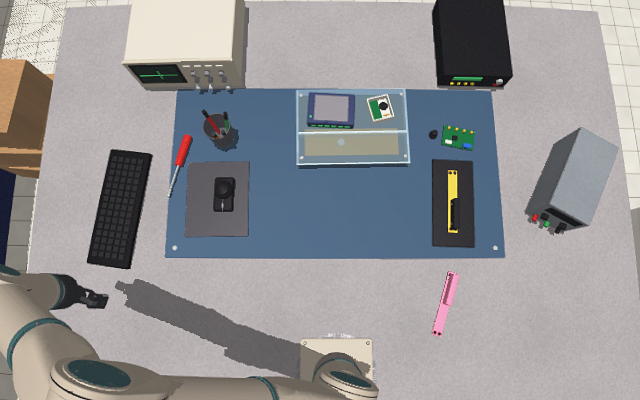

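Scene: yellow probe on the black pad at top (452,200), tip away from the robot (452,172). The pink look-alike at (445,303) lies off the pad. The cell appears at about (341,142) under the riser, whose front edge is near row 163.

Run:
```python
import cv2
a=cv2.imread("pics/top0.png")
c=lambda x0,x1,y0,y1,k:cv2.resize(a[y0:y1,x0:x1],None,fx=k,fy=k,interpolation=cv2.INTER_CUBIC)
import numpy as np
A=c(290,415,85,170,6);  # 750x510
cv2.imwrite("pics/cropA.png",A)
B=c(425,480,155,250,6); cv2.imwrite("pics/cropB.png",B)
```

```text
(no output)
```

View pics/cropA.png

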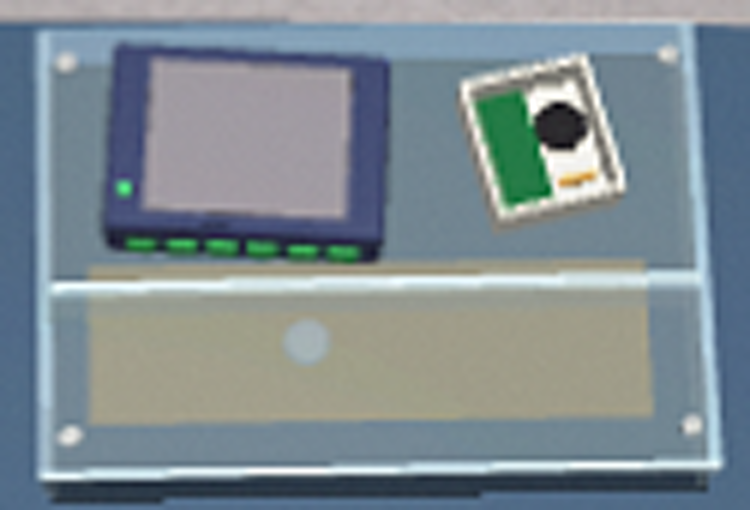

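View pics/cropB.png

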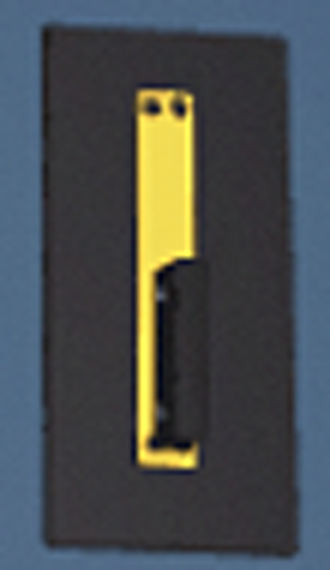

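Cell in crop A at (306,342); deck's front edge runs (42,474) to (720,466); sheet's front edge runs (90,424) to (652,413). Candidates for the probe: yellow at (452,200) on the pad (chosen; the black grip and two tip dots are visible), pink at (445,303) (rejected). Candidates for the cell: disc at (341,142) under the riser (chosen), black disc at (383,106) in the sensor, and the cap.

```bash
cat > h.py <<'E'
import numpy as np, cv2
from cell import *
def ray(c,uv):
    K=np.array([[c['fx'],0,c['cx']],[0,c['fy'],c['cy']],[0,0,1.]])
    p=cv2.undistortPoints(np.array([[uv]],float),K,c['distortion'])[0,0]
    return c['T'][:3,:3]@np.r_[p,1],c['T'][:3,3]
def pix(c,uv,z):
    d,o=ray(c,uv); return o+d*(z-o[2])/d[2]
def proj(c,P):
    K=np.array([[c['fx'],0,c['cx']],[0,c['fy'],c['cy']],[0,0,1.]])
    T=np.linalg.inv(c['T'])
    return cv2.projectPoints(np.array(P,float).reshape(-1,3),cv2.Rodrigues(T[:3,:3])[0],T[:3,3],K,c['distortion'])[0][:,0]
E
python3 - <<'E'
from h import *
np.set_printoptions(precision=1,suppress=True)
c=camera_info("top")
A=lambda X,Y:(290+(X+.5)/6-.5,85+(Y+.5)/6-.5)
B=lambda X,Y:(425+(X+.5)/6-.5,155+(Y+.5)/6-.5)
for n,p,z in [("frontL",A(42,473),44),("frontR",A(720,466),44),("backL",A(40,32),44),("backR",A(690,26),44),("cell",A(306,342),14),("shL",A(90,424),6.4),("shR",A(652,413),6.4),
 ("padTL",B(43,28),11),("padTR",B(287,38),11),("padBL",B(46,546),11),("padBR",B(298,553),11),
 ("dotL",B(152,107),20),("dotR",B(179,107),20),("tipL",B(138,90),20),("tipR",B(192,92),20),("heelL",B(138,466),20),("heelR",B(197,467),20),
 ("gripTL",B(165,262),59),("gripTR",B(207,258),59),("gripBL",B(160,440),59),("gripBR",B(207,438),59)]:
    print(n,np.array(p),pix(c,p,z))
w=camera_info("wrist"); print(w['T'],w['fx'],w['cx'],w['cy'])
s=read_state(); print(s['eef_pos'],s['tool_rot'])
E
```

```text
frontL [296.6 163.4] [611.4 115.2  44. ]
frontR [409.6 162.2] [ 616.1 -222.5   44. ]
backL [296.2  89.9] [848.2 119.6  44. ]
backR [404.6  88.9] [ 853.8 -217.7   44. ]
cell [340.6 141.6] [690.  -17.8  14. ]
shL [304.6 155.2] [648.2  93.1   6.4]
shR [398.2 153.4] [ 655.1 -196.4    6.4]
padTL [431.8 159.2] [ 635.6 -299.1   11. ]
padTR [472.4 160.9] [ 631.1 -427.2   11. ]
padBL [432.2 245.6] [ 369.8 -287.5   11. ]
padBR [474.2 246.8] [ 365.6 -414.8   11. ]
dotL [449.9 172.4] [ 591.5 -350.8   20. ]
dotR [454.4 172.4] [ 591.6 -364.8   20. ]
tipL [447.6 169.6] [ 600.4 -344.    20. ]
tipR [456.6 169.9] [ 599.5 -372.1   20. ]
heelL [447.6 232.2] [ 408.3 -333.1   20. ]
heelR [457.4 232.4] [ 407.7 -362.9   20. ]
gripTL [452.1 198.2] [ 503.5 -340.4   59. ]
gripTR [459.1 197.6] [ 505.5 -361.4   59. ]
gripBL [451.2 227.9] [ 416.3 -333.    59. ]
gripBR [459.1 227.6] [ 417.2 -356.1   59. ]
[[  0.4   0.9   0.3 153.6]
 [  0.9  -0.3  -0.1 637. ]
 [ -0.    0.3  -0.9 373.3]
 [  0.    0.    0.    1. ]] 317.79834611945114 317.7940000571611 198.34211912937945
[233.5 606.  230.5] [-3.1  0.   2.8]
```

Emit:
play_rows(
  deltas=[-49, -38, 0, 0, 0, 0.16, 1, -98, -76, 0, 0, 0, 0.32, 1, -147, -114, 0, 0, 0, 0.48, 1, -196, -152, 0, 0, 0, 0.64, 1, -245, -190, 0, 0, 0, 0.8, 1, -294, -228, 0, 0, 0, 0.96, 1, -343, -266, 0, 0, 0, 1.12, 1, -392, -304, 0, 0, 0, 1.28, 1, -439, -341, 0, 0, 0, 1.44, 1, -439, -341, 0, 0, 0, 1.5, 1],
)

```text
clock: 1.35
eef_pos: [523.0, 124.3, 231.5]
tool_rot: [3.139, 0.003, 1.262]
force: [-1.2, 1.1, 0.4]
width: 85.4
gripper_force: 0.0
```

```bash
cat >> h.py <<'E'
def delta(P,yaw):
    "tool-frame shift and az to reach world P, yaw (tool straight down), from measured pose"
    s=read_state(); from scipy.spatial.transform import Rotation as R
    r=R.from_euler('xyz',s['tool_rot']); t=R.from_euler('xyz',[np.pi,0,yaw])
    print("clk",s['clock'],"pos",s['eef_pos'].round(1),s['tool_rot'].round(3),"d",r.inv().apply(np.array(P)-s['eef_pos']).round(1),(r.inv()*t).as_rotvec().round(3),"F",s['force'].round(2),"T",s['torque'].round(2),s['width'].round(1))
E
python3 -c "
from h import *
delta([455,-349,160],-.052)"
```

```text
Traceback (most recent call last):
  File "h.py", line 17, in delta
    print("clk",s['clock'],"pos",s['eef_pos'].round(1),s['tool_rot'].round(3),"d",r.inv().apply(np.array(P)-s['eef_pos']).round(1),(r.inv()*t).as_rotvec().round(3),"F",s['force'].round(2),"T",s['torque'].round(2),s['width'].round(1))
                                                                                                                                                                                                                     ^^^^^^^^^^^^^^^^
AttributeError: 'float' object has no attribute 'round'
```

```bash
sed -i "s/s\['width'\].round(1)/s['width']/" h.py; python3 -c "
from h import *
delta([458,-350,150],-.052)"
```

```text
clk 1.35 pos [523.  124.3 231.5] [3.139e+00 3.000e-03 1.262e+00] d [-471.4   82.1   82.9] [0.004 0.    1.314] F [-1.2   1.1   0.42] T [ 0.06  0.02 -0.03] 85.41060092866802
```

Emit:
play_rows(
  deltas=[-55, 9, 8, 0, 0, 0.17, 1, -110, 18, 16, 0, 0, 0.34, 1, -165, 28, 25, 0, 0, 0.5, 1, -220, 38, 35, 0, 0, 0.67, 1, -275, 48, 45, 0, 0, 0.84, 1, -330, 57, 55, 0, 0, 1.0, 1, -385, 67, 65, 0, 0, 1.16, 1, -440, 77, 75, 0, 0, 1.31, 1, -471, 82, 82, 0, 0, 1.314, 1, -471, 82, 82, 0, 0, 1.314, 1],
)

```text
clock: 2.6
eef_pos: [459.5, -346.7, 148.6]
tool_rot: [3.14, 0.002, -0.045]
force: [-0.3, 0.2, -1.0]
width: 85.5
gripper_force: 0.0
```

```bash
python3 -c "
from h import *
delta([458,-350,150],-.052)
c=camera_info('wrist'); np.save('w1.npy',c,allow_pickle=True)
cv2.imwrite('pics/w1.png',get_image('wrist')[:,:,::-1])"
```

```text
clk 2.6 pos [ 459.5 -346.7  148.6] [ 3.14e+00  2.00e-03 -4.50e-02] d [-1.3  3.3 -1.4] [0.001 0.002 0.007] F [-0.3   0.23 -0.96] T [-0.03  0.01 -0.02] 85.50932966577817
```

View pics/w1.png

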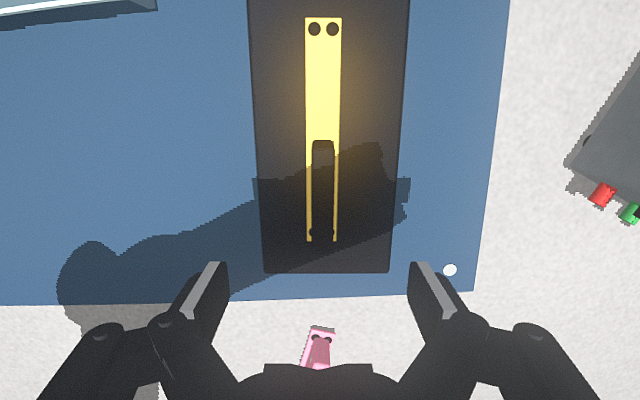

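The wrist view shows the probe's tip corners at (305,18) and (342,18), dots at (314,29) and (333,29), and heel at (306,241) and (338,241).

Run:
```python
from h import *
c=np.load('w1.npy',allow_pickle=True).item()
g=lambda u,v,z:pix(c,(u,v),z)[:2].round(1)
for z in (18,20,22):
    t=(g(305,18,z)+g(342,18,z))/2; h=(g(306,241,z)+g(338,241,z))/2; d=t-h
    print(z,t,h,np.linalg.norm(d),g(314,29,z),g(333,29,z),"yaw",np.arctan2(d[1],d[0]),"orig",t-d/np.linalg.norm(d)*138)
print("grip front top",g(312,142,59),g(334,142,59), "pad corners",g(262,273,11),g(389,272,11))
```

```text
18 [ 594.8 -357.6] [ 404.8  -348.55] 190.21541078472055 [ 587.4 -349.9] [ 586.7 -364.6] yaw -0.04759560624643806 orig [ 456.95627907 -351.03428592]
20 [ 594.45 -357.55] [ 405.8  -348.55] 188.86456126017927 [ 587.1 -349.9] [ 586.4 -364.5] yaw -0.04767125005373115 orig [ 456.60677612 -350.97385892]
22 [ 594.05 -357.45] [ 406.8  -348.55] 187.46138935791546 [ 586.7 -349.9] [ 586.1 -364.4] yaw -0.04749429671060548 orig [ 456.20561461 -350.89825084]
grip front top [ 506.1 -344.8] [ 505.4 -360.8] pad corners [ 367.7 -285.8] [ 362.7 -415.5]
```

Emit:
play_rows(
  deltas=[-0.5, 1.5, 30, 0, 0, 0, 1, -1, 3, 60, 0, 0, 0.003, 1, -2, 4.2, 85, 0, 0, 0.003, 1, -2, 4.2, 100, 0, 0, 0.003, 1, -2, 4.2, 112, 0, 0, 0.003, 1, -2, 4.2, 120, 0, 0, 0.003, 1, -2, 4.2, 123, 0, 0, 0.003, 1, -2, 4.2, 123, 0, 0, 0.003, 1],
)

```text
clock: 3.65
eef_pos: [459.2, -348.2, 26.5]
tool_rot: [3.141, -0.0, -0.043]
force: [-0.3, -0.3, -0.0]
width: 85.6
gripper_force: 0.0
```

```bash
python3 -c "
from h import *
delta([457.5,-351,25],-.048)"
```

```text
clk 3.65 pos [ 459.2 -348.2   26.5] [ 3.141 -0.    -0.043] d [-1.6  2.9  1.5] [ 0.    -0.     0.005] F [-0.33 -0.34 -0.04] T [-0.01  0.03  0.03] 85.56730545855784
```

Emit:
play_rows(
  deltas=[-1.6, 2.9, 1, 0, 0, 0.005, 1, -1.6, 2.9, 1, 0, 0, 0.005, 0.5, -1.6, 2.9, 1, 0, 0, 0.005, 0.2, -1.6, 2.9, 1, 0, 0, 0.005, 0, -1.6, 2.9, 1, 0, 0, 0.005, 0, -1.6, 2.9, 1, 0, 0, 0.005, 0, -1.6, 2.9, 1, 0, 0, 0.005, 0],
)

```text
clock: 4.53
eef_pos: [457.5, -351.1, 25.5]
tool_rot: [3.141, -0.0, -0.048]
force: [-0.3, -0.9, 1.8]
width: 17.2
gripper_force: 60.0
```

```bash
python3 -c "
from h import *
delta([457.5,-351,25],-.048)"
```

```text
clk 4.525 pos [ 457.5 -351.1   25.5] [ 3.141 -0.    -0.048] d [ 0.  -0.1  0.5] [ 0. -0. -0.] F [-0.27 -0.94  1.75] T [-0.05  0.08  0.08] 17.241694329748732
```

Emit:
play_rows(
  deltas=[0, 0, -15, 0, 0, 0, 0, 0, 0, -40, 0, 0, 0, 0, -4, -40, -55, 0, 0, -0.01, 0, -9, -90, -60, 0, 0, -0.02, 0, -15, -145, -60, 0, 0, -0.03, 0, -20, -200, -60, 0, 0, -0.04, 0, -26, -255, -60, 0, 0, -0.05, 0, -30, -300, -60, 0, 0, -0.063, 0, -33, -322, -60, 0, 0, -0.063, 0, -33, -328, -60, 0, 0, -0.063, 0],
)

```text
clock: 5.78
eef_pos: [440.1, -19.9, 85.7]
tool_rot: [-3.14, -0.0, 0.018]
force: [-0.3, -1.1, -1.3]
width: 17.2
gripper_force: 59.7
```

```bash
python3 -c "
from h import *
delta([440,-22,26],.015)
c=camera_info('wrist'); np.save('w2.npy',c,allow_pickle=True)
cv2.imwrite('pics/w2.png',get_image('wrist')[:,:,::-1])
delta([440,-22,26],.015)
"
```

```text
clk 5.775 pos [440.1 -19.9  85.7] [-3.14  -0.     0.018] d [-0.2  2.2 59.7] [-0.001 -0.     0.003] F [-0.29 -1.06 -1.26] T [ 0.01 -0.02 -0.01] 17.178009884350264
clk 5.825 pos [440.5 -20.3  85.7] [-3.141 -0.     0.017] d [-0.5  1.7 59.7] [-0.001 -0.     0.002] F [-0.11  1.59 -0.16] T [ 0.05 -0.01 -0.01] 17.41380131873475
```

View pics/w2.png

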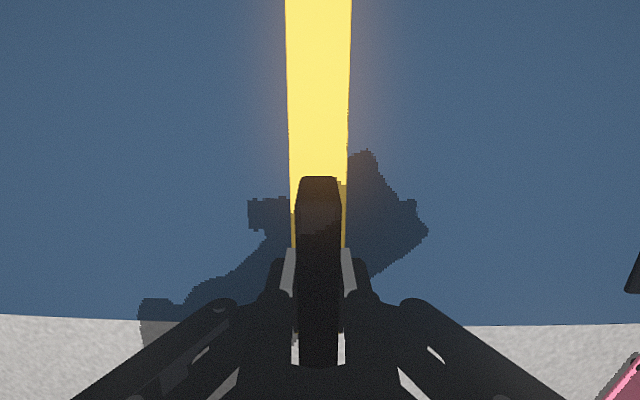

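Emit:
play_rows(
  deltas=[0, 1, 25, 0, 0, 0, 0, -0.5, 1.7, 50, 0, 0, 0, 0, -0.5, 1.7, 60, 0, 0, 0, 0, -0.5, 1.7, 62, 0, 0, 0, 0, -0.5, 1.7, 62, 0, 0, 0, 0],
)

```text
clock: 6.45
eef_pos: [440.2, -24.4, 23.6]
tool_rot: [3.141, -0.001, 0.013]
force: [-0.2, -0.8, -1.2]
width: 17.4
gripper_force: 59.6
```

Emit:
play_rows(
  deltas=[0, 0, 1, 0, 0, 0, 0, 0, 0, 1, 0, 0, 0, 0],
)

```text
clock: 6.7
eef_pos: [440.0, -23.3, 22.6]
tool_rot: [3.141, -0.001, 0.015]
force: [-0.9, -0.2, -1.5]
width: 16.9
gripper_force: 59.6
```

Emit:
play_rows(
  deltas=[0, 0, 1, 0, 0, 0, 0, 0, 0, 1, 0, 0, 0, 0],
)

```text
clock: 6.95
eef_pos: [439.8, -23.2, 21.3]
tool_rot: [-3.142, -0.0, 0.015]
force: [0.1, -1.1, -1.3]
width: 17.2
gripper_force: 59.6
```

Emit:
play_rows(
  deltas=[0, 0, 1, 0, 0, 0, 0, 0, 0, 1, 0, 0, 0, 0],
)

```text
clock: 7.2
eef_pos: [439.7, -23.3, 20.2]
tool_rot: [-3.142, 0.0, 0.015]
force: [0.1, 0.1, -0.6]
width: 16.8
gripper_force: 59.6
```

Emit:
play_rows(
  deltas=[0, 0, 1, 0, 0, 0, 0, 0, 0, 1, 0, 0, 0, 0],
)

```text
clock: 7.45
eef_pos: [439.7, -23.3, 19.8]
tool_rot: [-3.141, -0.001, 0.015]
force: [-1.6, 0.5, 7.4]
width: 17.6
gripper_force: 61.2
```

Emit:
play_rows(
  deltas=[0, 0, 0.8, 0, 0, 0, 0, 0, 0, 0.8, 0, 0, 0, 0],
)

```text
clock: 7.7
eef_pos: [439.8, -23.3, 19.7]
tool_rot: [-3.141, -0.001, 0.014]
force: [-3.2, 0.1, 17.3]
width: 17.7
gripper_force: 62.6
```

Emit:
play_rows(
  deltas=[0, 0, -9, 0, 0, 0, 0, 0, -0.5, -17, 0, 0, 0, 0, 15, -1, -17, 0, 0, 0, 0, 40, -1.6, -17, 0, 0, 0, 0, 65, -1.6, -17, 0, 0, 0, 0, 90, -1.6, -17, 0, 0, 0, 0, 108, -1.6, -17, 0, 0, 0, 0, 117, -1.6, -17, 0, 0, 0, 0, 117, -1.6, -17, 0, 0, 0, 0],
)

```text
clock: 8.82
eef_pos: [556.6, -19.8, 35.4]
tool_rot: [3.141, 0.0, 0.015]
force: [0.3, 0.4, -1.5]
width: 17.8
gripper_force: 59.7
```

```bash
python3 -c "
from h import *
delta([559,-20,36],.015)
a=get_image('top')[:,:,::-1]; cv2.imwrite('pics/t2.png',cv2.resize(a[85:170,290:415],None,fx=6,fy=6,interpolation=cv2.INTER_CUBIC))
"
```

```text
clk 8.825 pos [556.6 -19.8  35.4] [3.141 0.    0.015] d [ 2.4  0.2 -0.6] [0. 0. 0.] F [ 0.32  0.37 -1.5 ] T [0.07 0.04 0.02] 17.753510620561276
```

View pics/t2.png

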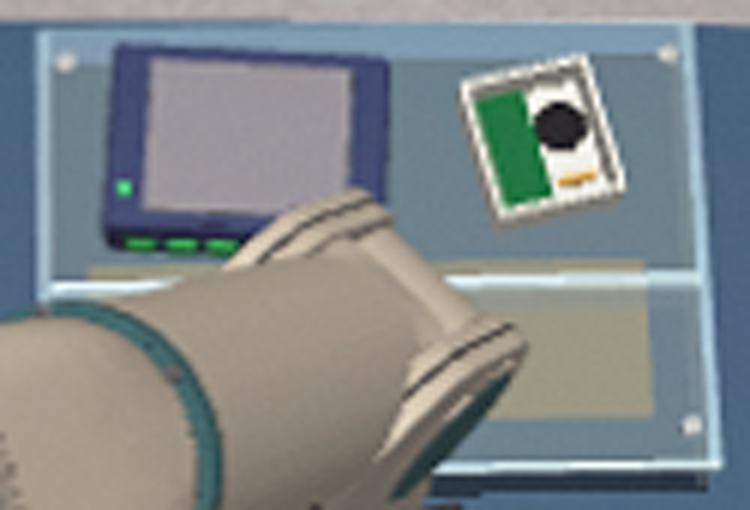

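The arm hides the cell in the top view, so I'll check with the scene camera.

```bash
python3 -c "
from h import *
c=camera_info('scene'); p=proj(c,[[691,-18,14],[687,-18,24]]); print(p)
a=get_image('scene')[:,:,::-1]; u,v=p[0].astype(int); print(u-50,v-37)
cv2.imwrite('pics/s2.png',cv2.resize(a[v-37:v+37,u-50:u+50],None,fx=8,fy=8,interpolation=cv2.INTER_CUBIC))
"
```

```text
[[352.47525963 259.38703455]
 [351.47202885 255.97550487]]
302 222
```

View pics/s2.png

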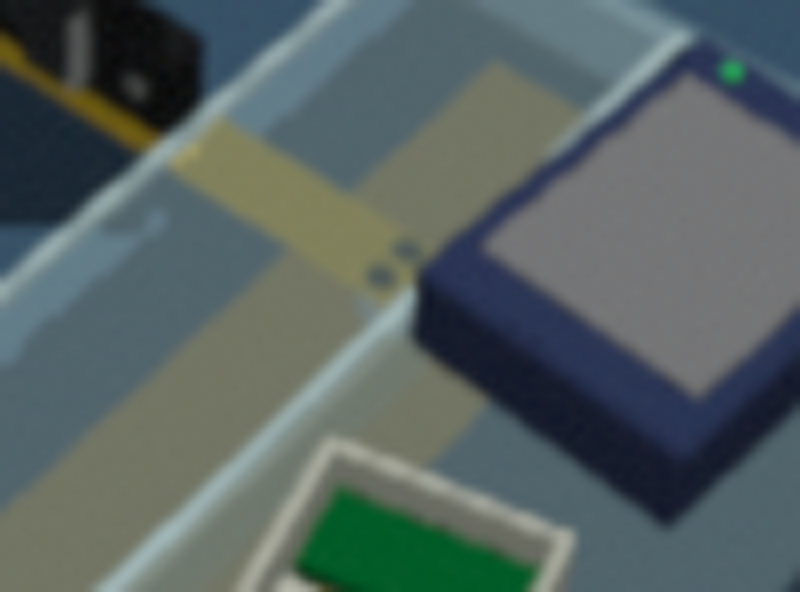

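Dots at crop (380,277) and (406,250); a sliver of the cell shows at (368,308) beside the tip. I'll compare with the first scene picture to find the cell with the same camera.

```bash
python3 -c "
from h import *
c=camera_info('scene')
g=lambda X,Y,z:pix(c,(302+(X+.5)/8-.5,222+(Y+.5)/8-.5),z).round(1)
print(g(380,277,30),g(406,250,30),g(368,308,13))
a=cv2.imread('pics/scene0.png')
b=a[222:296,302:402]
cv2.imwrite('pics/s0c.png',cv2.resize(b,None,fx=8,fy=8,interpolation=cv2.INTER_CUBIC))
"
```

```text
[685.9 -26.9  30. ] [685.  -12.7  30. ] [682.6 -27.4  13. ]
```

View pics/s0c.png

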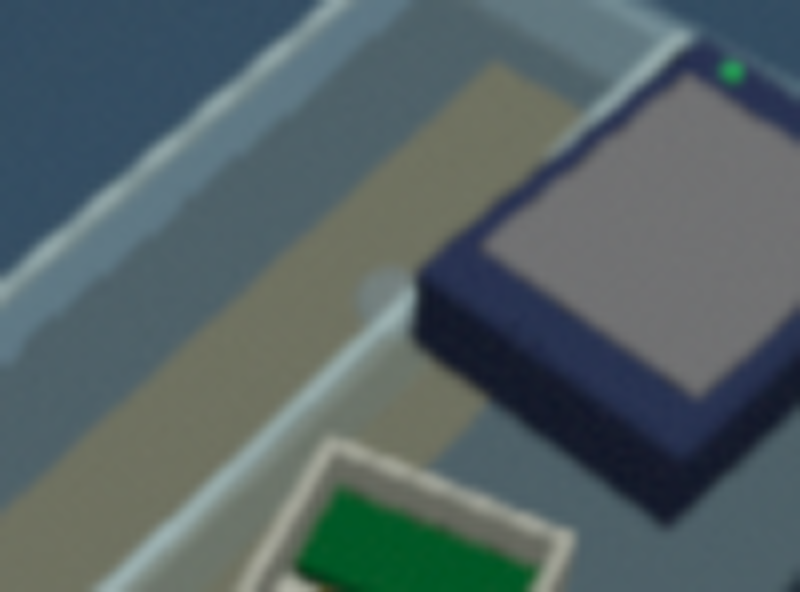

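```bash
python3 -c "
from h import *
c=camera_info('scene'); t=np.linspace(0,6.283,200)
ct=camera_info('top')
A=lambda X,Y:(290+(X+.5)/6-.5,85+(Y+.5)/6-.5)
for z in (14,15.5):
  print('top',pix(ct,A(306,342),z))
  for x,y in((690,-18),(688,-18),(692,-18),(690,-21),(690,-15)):
    p=np.vstack([proj(c,np.c_[x+12.25*np.cos(t),y+12.25*np.sin(t),0*t+h]) for h in(z,z-7.7)])
    q=(p-[302,222]+.5)*8-.5; print(z,x,y,'left',q[q[:,0].argmin()].round(0),'top',q[q[:,1].argmin()].round(0))
d=proj(c,[[686.6+.1,-24.8,29.9],[686.5,-10.8,29.9]]); print((d-[302,222]+.5)*8-.5)
"
```

```text
top [690.02049503 -17.75127487  14.        ]
14 690 -18 left [365. 315.] top [402. 272.]
14 688 -18 left [360. 312.] top [397. 268.]
14 692 -18 left [370. 318.] top [407. 275.]
14 690 -21 left [359. 321.] top [396. 277.]
14 690 -15 left [371. 310.] top [408. 266.]
top [689.51360926 -17.67843635  15.5       ]
15.5 690 -18 left [365. 312.] top [402. 268.]
15.5 688 -18 left [360. 309.] top [398. 265.]
15.5 692 -18 left [370. 315.] top [407. 272.]
15.5 690 -21 left [359. 317.] top [397. 274.]
15.5 690 -15 left [371. 307.] top [408. 263.]
[[386.22589156 274.65685524]
 [413.2607983  249.23315298]]
```

Emit:
play_rows(
  deltas=[2, 0, 1, 0, 0, 0, 0, 2.5, 0, 2.5, 0, 0, 0, 0, 2.5, 0, 3.8, 0, 0, 0, 0, 2.5, 0, 3.8, 0, 0, 0, 0],
)

```text
clock: 9.43
eef_pos: [559.0, -19.9, 31.5]
tool_rot: [-3.141, 0.0, 0.015]
force: [0.5, -0.5, -2.1]
width: 17.3
gripper_force: 59.7
```

Emit:
play_rows(
  deltas=[0, 0, 0.5, 0, 0, 0, 0, 0, 0, 0.5, 0, 0, 0, 0],
)

```text
clock: 9.68
eef_pos: [559.2, -19.9, 31.2]
tool_rot: [-3.142, 0.0, 0.015]
force: [0.1, -0.9, -1.8]
width: 17.1
gripper_force: 59.7
```

Emit:
play_rows(
  deltas=[0, 0, 0.4, 0, 0, 0, 0, 0, 0, 0.4, 0, 0, 0, 0],
)

```text
clock: 9.93
eef_pos: [559.2, -20.0, 30.7]
tool_rot: [-3.142, 0.0, 0.015]
force: [0.0, -0.0, -1.0]
width: 16.9
gripper_force: 59.7
```

Emit:
play_rows(
  deltas=[0, 0, 0.4, 0, 0, 0, 0, 0, 0, 0.4, 0, 0, 0, 0],
)

```text
clock: 10.18
eef_pos: [559.2, -20.0, 30.4]
tool_rot: [-3.142, 0.0, 0.015]
force: [0.0, 0.3, -2.1]
width: 17.2
gripper_force: 59.6
```

```bash
cat > f.py <<'E'
from h import *
delta([689.5-130-115,-20,30],.015)
E
python3 f.py
```

```text
clk 10.175 pos [559.2 -20.   30.4] [-3.142  0.     0.015] d [-114.7   -1.7    0.4] [-0.  0. -0.] F [ 0.01  0.33 -2.12] T [ 0.01 -0.03  0.02] 17.206492388870508
```

Emit:
play_rows(
  deltas=[0, 0, 0.4, 0, 0, 0, 0, 0, 0, 0.4, 0, 0, 0, 0],
)

```text
clock: 10.42
eef_pos: [559.3, -20.0, 30.1]
tool_rot: [-3.142, -0.0, 0.015]
force: [-0.5, -0.3, -1.5]
width: 17.2
gripper_force: 59.7
```

Emit:
play_rows(
  deltas=[0, 0, 0.3, 0, 0, 0, 0, 0, 0, 0.3, 0, 0, 0, 0],
)

```text
clock: 10.68
eef_pos: [559.2, -20.0, 29.8]
tool_rot: [-3.142, -0.0, 0.015]
force: [-0.8, -0.5, 0.0]
width: 17.1
gripper_force: 59.7
```

Emit:
play_rows(
  deltas=[0, 0, 0.3, 0, 0, 0, 0, 0, 0, 0.3, 0, 0, 0, 0],
)

```text
clock: 10.92
eef_pos: [559.2, -20.0, 29.5]
tool_rot: [-3.142, -0.0, 0.015]
force: [-1.8, -0.1, 1.5]
width: 17.2
gripper_force: 60.0
```

```bash
python3 f.py
```

```text
clk 10.925 pos [559.2 -20.   29.5] [-3.142 -0.     0.015] d [-114.7   -1.7   -0.5] [-0. -0. -0.] F [-1.78 -0.09  1.46] T [0.03 0.01 0.05] 17.249194403976833
```

Emit:
play_rows(
  deltas=[0, 0, 0.15, 0, 0, 0, 0, -2, 0, 0.15, 0, 0, 0, 0, -5, 0, 0.15, 0, 0, 0, 0, -8, 0, 0.15, 0, 0, 0, 0, -12, 0, 0.15, 0, 0, 0, 0, -16, 0, 0.15, 0, 0, 0, 0],
)

```text
clock: 11.68
eef_pos: [543.2, -20.3, 29.4]
tool_rot: [3.141, -0.001, 0.015]
force: [1.4, -0.6, 1.3]
width: 17.0
gripper_force: 60.0
```

```bash
python3 f.py;  python3 -c "
from h import *
a=get_image('scene')[:,:,::-1]; cv2.imwrite('pics/s3.png',cv2.resize(a[215:289,285:385],None,fx=8,fy=8,interpolation=cv2.INTER_CUBIC))
"
```

```text
clk 11.675 pos [543.2 -20.3  29.4] [ 3.141e+00 -1.000e-03  1.500e-02] d [-98.7  -1.7  -0.7] [ 0.    -0.001 -0.   ] F [ 1.42 -0.56  1.34] T [ 0.01 -0.65  0.01] 16.971118431223662
```

View pics/s3.png

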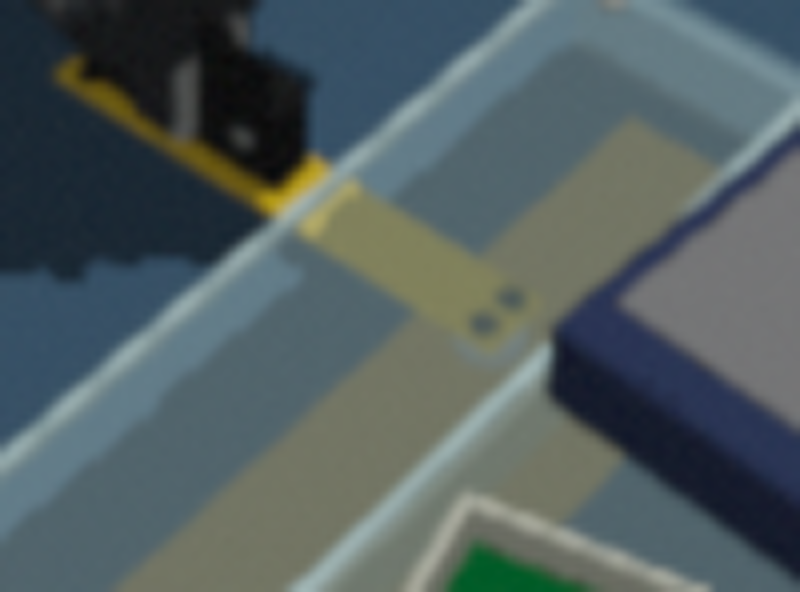

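The cell's outline shows under the tip at (490,350), shifted with the probe. It is following; pictures are used up, so from here I go by force and image numbers.

Emit:
play_rows(
  deltas=[-4, 0, 0, 0, 0, 0, 0, -8, 0, 0, 0, 0, 0, 0, -12, 0, 0, 0, 0, 0, 0, -16, 0, 0, 0, 0, 0, 0],
)

```text
clock: 12.22
eef_pos: [527.1, -20.4, 29.3]
tool_rot: [3.142, -0.0, 0.015]
force: [1.9, 0.3, 0.8]
width: 17.2
gripper_force: 60.0
```

```bash
python3 f.py
```

```text
clk 12.225 pos [527.1 -20.4  29.3] [ 3.142 -0.     0.015] d [-82.5  -1.7  -0.7] [ 0. -0. -0.] F [1.94 0.35 0.84] T [-0.01 -0.72 -0.02] 17.20103107703292
```

Emit:
play_rows(
  deltas=[-3, 0, 0.1, 0, 0, 0, 0, -6, 0, 0.15, 0, 0, 0, 0],
)

```text
clock: 12.48
eef_pos: [521.2, -20.5, 29.2]
tool_rot: [3.142, -0.0, 0.015]
force: [1.4, 0.8, 1.5]
width: 17.4
gripper_force: 60.0
```

Emit:
play_rows(
  deltas=[-2, 0, 0, 0, 0, 0, 0, -4, 0, 0.1, 0, 0, 0, 0],
)

```text
clock: 12.72
eef_pos: [517.5, -20.6, 29.2]
tool_rot: [3.141, -0.001, 0.015]
force: [2.1, 0.8, 3.7]
width: 17.1
gripper_force: 60.1
```

Emit:
play_rows(
  deltas=[-1.5, 0, 0, 0, 0, 0, 0, -3, 0, 0, 0, 0, 0, 0],
)

```text
clock: 12.98
eef_pos: [514.0, -20.6, 29.0]
tool_rot: [-3.142, 0.0, 0.015]
force: [1.4, -0.3, 2.0]
width: 17.2
gripper_force: 60.1
```

Emit:
play_rows(
  deltas=[-1.5, 0, 0, 0, 0, 0, 0, -3, 0, 0, 0, 0, 0, 0],
)

```text
clock: 13.22
eef_pos: [510.8, -20.6, 28.8]
tool_rot: [-3.141, 0.001, 0.015]
force: [1.3, -0.3, 0.5]
width: 17.1
gripper_force: 60.1
```

Emit:
play_rows(
  deltas=[-1.5, 0, 0.3, 0, 0, 0, 0, -3, 0, 0.5, 0, 0, 0, 0],
)

```text
clock: 13.48
eef_pos: [508.1, -20.6, 28.4]
tool_rot: [-3.141, 0.0, 0.015]
force: [2.0, -0.5, 1.4]
width: 17.1
gripper_force: 60.1
```

Emit:
play_rows(
  deltas=[-1.5, 0, 0.2, 0, 0, 0, 0, -3, 0, 0.3, 0, 0, 0, 0],
)

```text
clock: 13.72
eef_pos: [504.6, -20.6, 28.0]
tool_rot: [-3.141, 0.001, 0.015]
force: [-0.3, 0.6, -1.2]
width: 17.0
gripper_force: 59.6
```

Emit:
play_rows(
  deltas=[0.5, 0, 0.4, 0, 0, 0, 0, 0.5, 0, 0.4, 0, 0, 0, 0],
)

```text
clock: 13.98
eef_pos: [504.5, -20.5, 27.5]
tool_rot: [-3.141, 0.002, 0.015]
force: [-1.9, -0.2, 0.4]
width: 16.9
gripper_force: 60.0
```

Emit:
play_rows(
  deltas=[0, 0, 0.4, 0, 0, 0, 0, 0, 0, 0.4, 0, 0, 0, 0],
)

```text
clock: 14.22
eef_pos: [505.1, -20.6, 27.3]
tool_rot: [-3.141, 0.001, 0.015]
force: [-2.3, 0.5, 0.7]
width: 17.0
gripper_force: 60.1
```

Emit:
play_rows(
  deltas=[0, 0, 0.3, 0, 0, 0, 0, -3, 0, 0.3, 0, 0, 0, 0, -6, 0, 0.3, 0, 0, 0, 0, -10, 0, 0.3, 0, 0, 0, 0],
)

```text
clock: 14.72
eef_pos: [496.1, -21.0, 27.2]
tool_rot: [3.141, -0.001, 0.015]
force: [0.6, -0.4, -0.2]
width: 17.4
gripper_force: 59.8
```

```bash
python3 f.py
```

```text
clk 14.725 pos [496.1 -21.   27.2] [ 3.141e+00 -1.000e-03  1.500e-02] d [-51.5  -1.8  -2.9] [ 0.    -0.001 -0.   ] F [ 0.6  -0.44 -0.24] T [ 0.03 -0.4   0.02] 17.443714484060383
```

Emit:
play_rows(
  deltas=[0, 0, 0.4, 0, 0, 0, 0, 0, 0, 0.4, 0, 0, 0, 0],
)

```text
clock: 14.98
eef_pos: [495.4, -21.0, 26.8]
tool_rot: [-3.141, 0.0, 0.014]
force: [-2.4, 0.4, 3.2]
width: 17.4
gripper_force: 60.1
```

```bash
python3 f.py
```

```text
clk 14.975 pos [495.4 -21.   26.8] [-3.141  0.     0.014] d [-50.8  -1.7  -3.2] [-0.     0.    -0.001] F [-2.4   0.43  3.18] T [-0.06 -0.18 -0.05] 17.39581176154091
```

Pressing at about 4.5 N. Drag on.

Emit:
play_rows(
  deltas=[-3, 0, 0, 0, 0, 0, 0, -7, 0, 0, 0, 0, 0, 0, -11, 0, 0, 0, 0, 0, 0, -15, 0, 0, 0, 0, 0, 0],
)

```text
clock: 15.48
eef_pos: [480.7, -21.2, 26.8]
tool_rot: [3.141, -0.001, 0.015]
force: [2.0, 0.3, 1.5]
width: 17.1
gripper_force: 60.1
```

Emit:
play_rows(
  deltas=[-3, 0, 0.1, 0, 0, 0, 0, -7, 0, 0.1, 0, 0, 0, 0, -11, 0, 0.1, 0, 0, 0, 0, -15, 0, 0.1, 0, 0, 0, 0],
)

```text
clock: 15.98
eef_pos: [465.6, -21.4, 26.6]
tool_rot: [3.142, -0.0, 0.015]
force: [1.7, -0.3, 1.8]
width: 17.0
gripper_force: 60.1
```

```bash
python3 f.py
```

```text
clk 15.975 pos [465.6 -21.4  26.6] [ 3.142 -0.     0.015] d [-21.1  -1.7  -3.4] [ 0. -0. -0.] F [ 1.69 -0.33  1.76] T [ 0.01 -0.94  0.04] 17.034381992556025
```

Emit:
play_rows(
  deltas=[-4, 0, 0, 0, 0, 0, 0, -8, 0, 0, 0, 0, 0, 0, -12, 0, 0, 0, 0, 0, 0, -16, 0, 0, 0, 0, 0, 0, -20, 0, 0, 0, 0, 0, 0, -23, 0, 0, 0, 0, 0, 0, -23, 0, 0, 0, 0, 0, 0],
)

```text
clock: 16.85
eef_pos: [442.1, -21.7, 26.6]
tool_rot: [-3.141, 0.001, 0.014]
force: [0.9, -0.4, 4.7]
width: 17.2
gripper_force: 60.2
```

```bash
cat > look.py <<'E'
from h import *
c=camera_info('scene'); 
a=get_image('scene').astype(int)
b=cv2.imread('pics/scene0.png')[:,:,::-1].astype(int)
p=proj(c,[[573,-19,14]])[0].round().astype(int); print(p)
u,v=p; r=a[v-10:v+11,u-12:u+13]
# steel: not blue, not yellow: print r-b chroma and brightness
print((r[:,:,0]-r[:,:,2])); print(r.sum(2)//3)
E
python3 f.py; python3 look.py
```

```text
clk 16.85 pos [442.1 -21.7  26.6] [-3.141e+00  1.000e-03  1.400e-02] d [ 2.4 -1.6 -3.4] [-0.     0.001 -0.001] F [ 0.94 -0.44  4.7 ] T [-0.03 -0.68  0.01] 17.235724853568755
[318 237]
[[162 159 159 152 129  85  42  -9 -38 -46 -46 -46 -46 -46 -46 -47 -47 -47
  -47 -47 -46 -46 -47 -47 -47]
 [162 163 163 162 155 143 119  78  15 -28 -42 -45 -46 -46 -46 -47 -47 -48
  -46 -46 -47 -47 -48 -47 -46]
 [162 159 162 161 165 159 155 138  91  42  -3 -32 -47 -46 -47 -46 -47 -47
  -47 -47 -46 -47 -47 -47 -47]
 [164 161 162 158 159 162 162 158 144 115  81  35 -18 -42 -46 -47 -47 -47
  -47 -47 -47 -47 -47 -46 -45]
 [161 163 162 161 159 162 161 161 160 155 142 110  62  -8 -37 -44 -47 -47
  -46 -47 -48 -47 -46 -45 -43]
 [159 163 161 164 161 163 162 163 163 162 158 141  92  26   7 -21 -40 -46
  -46 -48 -46 -46 -46 -41 -34]
 [144 160 159 161 161 162 162 164 161 161 156 125  63  37  53  48   2 -39
  -46 -46 -47 -44 -40 -31 -26]
 [ 91 131 146 157 161 164 160 161 158 157 144 101  48  45  96 111  47 -28
  -45 -46 -44 -37 -30 -25 -22]
 [ 14  52 100 145 159 160 159 151 127 119 114 115 117 114 125 105  32 -33
  
[... 2795 characters left out ...]
71  77  82  91 103 112 139 158 154 141
  127 121 121 119 119 118 114]
 [ 79  78  80  79  78  73  67  61  57  63  73  85 102 133 152 150 136 124
  120 120 120 119 118 114 105]
 [ 79  77  79  79  80  77  78  73  62  58  79 103 129 145 143 131 125 120
  120 119 120 119 115 106  97]
 [ 79  79  79  79  79  79  77  78  76  82 111 137 143 139 129 123 120 119
  119 120 118 114 106  98  97]
 [ 78  78  79  79  79  78  79  82  96 126 150 150 140 129 123 119 120 119
  118 117 114 104  98  96  97]
 [ 78  78  78  79  80  79  84 104 135 157 157 142 128 122 120 118 119 119
  115 109 104  98  97  96  98]
 [ 78  78  79  79  80  83 104 138 158 155 142 128 121 120 120 119 121 118
  111 100  96  97  97  96  97]]
```

Steel-grey pixels beside the tip dots confirm the cell is under the tip, in the open. Lift and carry the probe back.

Emit:
play_rows(
  deltas=[0, 0, -3, 0, 0, 0, 0, 0, 0, -20, 0, 0, 0, 0, 0, 10, -45, 0, 0, 0, 0, 2, 55, -59, 0, 0, 0.01, 0, 3, 110, -59, 0, 0, 0.02, 0, 5, 165, -59, 0, 0, 0.03, 0, 7, 220, -59, 0, 0, 0.04, 0, 9, 275, -59, 0, 0, 0.05, 0, 10.5, 320, -59, 0, 0, 0.062, 0, 10.5, 329, -59, 0, 0, 0.062, 0],
)

```text
clock: 18.15
eef_pos: [456.0, -353.7, 85.2]
tool_rot: [3.14, 0.002, -0.051]
force: [-0.2, 0.2, -3.0]
width: 17.2
gripper_force: 59.7
```

```bash
cat > chk.py <<'E'
from h import *
delta([457.5,-351,25.5],-.048)
c=camera_info('top'); a=get_image('top').astype(int)
b=cv2.imread('pics/top0.png')[:,:,::-1].astype(int)
u,v=proj(c,[[573,-19,13]])[0].round().astype(int); print(u,v)
r=a[v-20:v+21,u-20:u+21]; print(r.sum(2)[10:31:2,10:31:2]//3)
m=((r[:,:,0]-r[:,:,2])>-25).astype(np.uint8)
n,l,s,ce=cv2.connectedComponentsWithStats(m)
for i in range(1,n):
    if s[i,4]>8: print(s[i],pix(c,ce[i]+[u-20,v-20],13))
E
python3 chk.py
```

```text
clk 18.15 pos [ 456.  -353.7   85.2] [ 3.14e+00  2.00e-03 -5.10e-02] d [ 1.6 -2.9 59.7] [ 0.002  0.002 -0.003] F [-0.23  0.2  -3.02] T [ 0.04 -0.01 -0.03] 17.248244454339844
341 179
[[103 105 106 103 103 103 103 102 102 102 102]
 [102 103 102 101 103 102 103 102 101 102 102]
 [102 102 102 103 101  99 102 103 101 102 101]
 [102 103 103 100 130 233 202  97 101 101 101]
 [102 102 100  97 223 225 225 199 101 101 101]
 [102 103 101  94 213 227 226 201 100 101 102]
 [104 102 103 101 156 228 234 108 102 103 102]
 [102 101 101 101 102 100  99 102 102 102 103]
 [102 100 102 104 103 101 102 102 102 103 102]
 [101 102 101 103 101 101 102 100 101 102 102]
 [103 101 102 102 102 102 101 101 101 102 102]]
[ 0  4 41  2 67] [620.21161865 -19.87756379  13.        ]
[17 16  8  8 52] [573.09322904 -19.57955271  13.        ]
```

The cell lies flat at (573,-20), about 41 mm ahead of the front edge. Now lay the probe down.

Emit:
play_rows(
  deltas=[1, -1.5, 15, 0, 0, 0, 0, 1.6, -2.5, 35, 0, 0, 0, 0, 1.6, -2.5, 50, 0, 0, 0, 0, 1.6, -2.5, 56, 0, 0, 0, 0, 1.6, -2.5, 58, 0, 0, 0, 0, 1.6, -2.5, 58, 0, 0, 0, 0],
)

```text
clock: 18.95
eef_pos: [459.9, -348.3, 27.8]
tool_rot: [3.141, -0.0, -0.047]
force: [0.0, 0.1, -1.2]
width: 17.5
gripper_force: 59.7
```

Emit:
play_rows(
  deltas=[0, 0, 1, 0, 0, 0, 0, 0, 0, 1, 0, 0, 0, 0],
)

```text
clock: 19.2
eef_pos: [460.0, -348.1, 26.9]
tool_rot: [3.141, -0.0, -0.047]
force: [-1.0, 0.2, -1.4]
width: 17.2
gripper_force: 59.7
```

```bash
python3 f.py
```

```text
clk 19.2 pos [ 460.  -348.1   26.9] [ 3.141 -0.    -0.047] d [ -30.9 -327.    -3.2] [ 0.    -0.    -0.062] F [-0.98  0.18 -1.39] T [ 0.    0.01 -0.04] 17.161649092979356
```

Emit:
play_rows(
  deltas=[0, 0, 0.8, 0, 0, 0, 0, 0, 0, 1.2, 0, 0, 0, 0, 0, 0, 1.2, 0, 0, 0, 0],
)

```text
clock: 19.58
eef_pos: [459.9, -348.1, 25.5]
tool_rot: [3.142, -0.0, -0.047]
force: [-0.3, -0.4, 0.1]
width: 17.6
gripper_force: 59.8
```

Emit:
play_rows(
  deltas=[0, 0, 0.4, 0, 0, 0, 0, 0, 0, 0.4, 0, 0, 0, 0],
)

```text
clock: 19.82
eef_pos: [459.9, -348.1, 25.4]
tool_rot: [-3.142, -0.0, -0.047]
force: [-1.5, 0.9, 5.3]
width: 17.1
gripper_force: 60.5
```

Emit:
play_rows(
  deltas=[0, 0, -0.3, 0, 0, 0, 0.3, 0, 0, -0.3, 0, 0, 0, 0.6, 0, 0, -0.3, 0, 0, 0, 0.8, 0, 0, -0.3, 0, 0, 0, 0.8, 0, 0, -20, 0, 0, 0, 0.8, 0, 0, -50, 0, 0, 0, 0.8, 0, 0, -100, 0, 0, 0, 0.8, 0, 0, -120, 0, 0, 0, 0.8, 0, 0, -120, 0, 0, 0, 0.8],
)

```text
clock: 20.95
eef_pos: [460.8, -349.0, 147.7]
tool_rot: [3.139, -0.004, -0.047]
force: [0.5, -0.1, -0.4]
width: 68.3
gripper_force: 0.0
```

```bash
python3 chk.py | tail -3
python3 - <<'E'
from h import *
s=read_state(); print(s['clock'],s['eef_pos'],s['width'],s['force'])
c=camera_info('wrist'); a=get_image('wrist').astype(int)
m=((a[:,:,0]-a[:,:,2]>70)&(a[:,:,1]-a[:,:,2]>50)).astype(np.uint8)
n,l,st,ce=cv2.connectedComponentsWithStats(m)
for i in range(1,n):
    if st[i,4]>100:
        pts=np.argwhere(l==i)[:,::-1].astype(np.float32); q=cv2.boxPoints(cv2.minAreaRect(pts)); print(st[i],[pix(c,p,20)[:2].round(1) for p in q])
E
```

```text
[102 100 102 103 102 102 103 100 102 101 100]]
[ 8  4 33  3 58] [619.93360495 -26.82994413  13.        ]
[17 16  8  8 52] [573.09322904 -19.57955271  13.        ]
21.0 [ 460.20580399 -348.12238697  146.16010075] 68.32955446701662 [-0.31273747  0.33654731 -0.46918818]
[ 299   15   38  227 4907] [array([ 598.1, -340.7]), array([ 596.8, -368.6]), array([ 407.6, -362.9]), array([ 409.3, -328.2])]
```

```bash
python3 -c "
from cell import *
print(finish_job())"
```

```text
the job is handed in; nothing more can be done
None
```

The job is handed in at about 21 s on the clock: the cell lies flat on the mat about 41 mm ahead of the riser's front edge, the probe is back flat on its pad and released, and the hand-in returned no verdict.

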